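# Seat the mould cup, set the locking thumbscrew and hold it

### The arm

A 6-joint arm with a two-finger parallel gripper is mounted at the origin on the work surface. World frame = base frame: x ahead of the robot, y to its left, z up, the work surface at z = 0. Lengths are in m, angles in degrees, forces in N, time in s.
With the tool pointing down it reaches from about 0.275 to 0.975 m from the base axis. Payload 8.4 kg.
Tool frame: the origin (TCP) lies on the centre line of the jaws, within the pads' length; the fingertips stand 17 mm ahead of it and the grasp point (between the pads) lies 2 mm behind it; x points along the fingers, y is the direction in which the jaws open and shut, and the axes are right-handed (so a half turn about x gives the same grasp; the last joint's range is limited). The gripper opens to 92 mm and grips with 3 to 60 N. Pads are 20 mm wide; open, the fingers measure 128 mm over their backs; the gripper's body (75 mm by 189 mm) begins 69 mm behind the grasp point.
Start: joints at [72.456, 20.225, 93.587, -0, 66.188, -0.138], TCP at [0.187, 0.596, 0.232] pointing down, gripper open.
Joint ranges: [-150.9, 150.9], [-52.94, 120.26], [3.33, 152.33], [-74.26, 254.26], [0, 154.13], [-172.89, 172.89]. Speed limits (degrees/s): [127.2, 127.2, 159.86, 180, 180, 180].

### API

Orientations are given as a 3x3 rotation matrix whose columns are the frame's x, y, z axes.
In Python, from workcell import robot gives the robot as it stands. The module is installed in compiled form; this text tells all that it offers.
- The arm moves only by the tool apply_moves, never from a script. Its argument "targets" is a list of rows, each a list of 7 numbers: the shift along the world's x, y, z in m, then the turn, a rotation vector about the world's x, y, z in rad, then the opening in per cent of the stroke, from 0 (shut) to 100 (fully open). In form: [[dx, dy, dz, ax, ay, az, grip], ...]. A call has 1 to 10 rows; each row shifts and turns the commanded pose from where the row before left it; what a row does not reach is not made up. A row lasts 1/12 s, in which the tool goes at most 41.7 mm and 7.16 degrees, less where a joint would pass 70% of its speed; a pose out of reach is approached as far as the arm can. A call with a gripper value outside its range is refused whole. The fingers move at their own pace and stop on an object; "newtons" is the grip in N (left out, the last holds). Time passes only in rows, so rows that do not move let the fingers close. It gives the time, the measured TCP pose, the force and the opening at its end, in the units of the state.
- robot.state(): the state, without advancing time (a new reading comes with each control period).
- robot.get_image(name): name is "side" or "top" or "wrist"; returns a dict with "image" (420x560x3 uint8, red, green, blue), "range_z" (420x560 float32, m along the optical axis (not along the pixel's ray), 0 where there is no reading), "mtx" (3x3 intrinsics, pixels), "pose" (4x4, takes a point from camera to world coordinates); the wrist camera has in their place "hand_eye" (4x4, takes a point from camera to tool coordinates, whose origin is the TCP and whose axes are the tool frame's). Camera axes: x right, y down, z forward; pixel columns grow to the right and rows downward; lengths in m; the calibration is good to about 2 mm. A picture is of the moment at which its call begins: read the wrist's pose just before it.
- robot.close_job(): hands the job in, once; it reports no verdict.
The state is a dict: "t": time; "q": joint angles; "joint_vel": joint speeds; "joint_efforts": joint torques, N m; "position": TCP position; "tcp_rot": TCP orientation; "ft_force": force on the tool from outside, world axes, zero at the start; "moment": the same for the moment, N m; "gripper_width": opening from 0.0 (shut) to 1.0 (fully open).
Only numpy, scipy, OpenCV 4.12 (cv2) and the standard library are available. Lean on these libraries where they do the work, as an engineer would, in place of code of your own. Each camera call takes 0.05 s, during which the arm holds its last target.

### The job

One of the three brass mould cups in the cold griddle stands proud of the plate: first press it down until it is fully home like its neighbours. Then turn the griddle's thumbscrew clockwise until it seats, back it off a quarter turn so that the plate has room to expand, and finish with the gripper still holding the thumbscrew at that setting. Leave the cakes, the lock nut and the other things where they are.

Things in the scene. Friction and masses are not known exactly. Their poses are not given: they have to be found in the camera images.
- griddle: the griddle, fixed to the table: a steel plate 200 mm (its x) by 310 mm (its y) with its flat top 85 mm above the table, on a grey burner box. Origin at table height; the plate's centre is at x = -15 mm. Its -x edge (three black burner taps) faces the robot roughly. Three brass mould cups sit in a row in 77 mm holes at x = 30 mm and y = -98, 0 and 98 mm; on an aluminium locking bar 6 mm thick, nearer the robot, at x = -75 mm, y = 0, stands the thumbscrew, its axis vertical.
- cup_floor (a point): centre of the inside floor (its upper face) of the cup that stands proud, which may be any of the three. Each cup is an open brass dish, 82 mm across its rim, 65 mm inside at the floor, floor 22 mm below the top of the rim (rim top 5 mm above the plate when home; floor then 67 mm above the table). It slides only straight down or up and stays where it is left; pushing it takes about 7 N, and it stops dead when home.
- proud_cup (a joint): how far the proud cup stands above its home position, m: 0 = fully home, about 0.007 to 0.013 at the start.
- screw_grip (a point): the place to grip the steel thumbscrew: on its vertical axis, 36 mm above the plate (121 mm above the table), within the flat upright wing head, which is 14 mm thick, 46 mm long (58 mm over the rounded lobes), from 22 mm to 48 mm above the plate; only a 10 mm stem is below it, and a washer. The point's x axis runs along the wings, its y axis across their 14 mm thickness, z up.
- thumbscrew (a joint): how far the thumbscrew is backed off, rad: 0 = seated against a hard stop (the wings then lie along the griddle's x axis); grows as it turns counterclockwise seen from above, so clockwise tightens. Between 0.9 and 2.6 at the start. It turns stiffly (about 0.08 N m), stays where it is left, and does not rise or sink noticeably.
- cake: a loose round wheel cake, 72 mm across, 40 mm high; origin at the centre of its underside. It stands on the griddle plate about 108 mm to the right (griddle -y) of the thumbscrew.
- lock_nut: a loose round steel nut, 26 mm across, 9 mm high, lying on the griddle plate about 105 mm to the left (griddle +y) of the thumbscrew; origin at the centre of its underside. Not needed now.
- tray_cake0: a loose round wheel cake, 72 mm across, 40 mm high; origin at the centre of its underside. On the low aluminium tray at the right.
- tray_cake1: a loose round wheel cake, 72 mm across, 40 mm high; origin at the centre of its underside. On the low aluminium tray at the right.
- tray_cake2: a loose round wheel cake, 72 mm across, 40 mm high; origin at the centre of its underside. On the low aluminium tray at the right.
- jug: a loose clear plastic jug, 90 mm across, 130 mm high, on the table to the left of the griddle; origin at the centre of its underside.
- bowl: a loose steel bowl, 120 mm across, 50 mm high, on the table to the left; origin at the centre of its underside.
- scraper: a loose spatula, 260 mm long, lying on the table to the right, nearer the robot; origin near its middle, on the underside.

How it is judged:
By the outcome, as a careful person would: the job done as asked, in the order asked, and still so for the second after the job is handed in, while the arm keeps its last pose, push and grip.
It also fails if it takes over 61 s, if anything falls off the work surface, if the arm or the gripper's body presses on something with over 40 N, if the wrist force passes 120 N, or if a joint passes its speed limit or range.

## Working session

There is one attempt and no reset: what is moved stays moved. The work goes in short steps, Python scripts to look and compute and a tool call to move; the robot and the scene stay as the last step left them, time stands still between calls to the robot, and variables do not carry over. Pictures are saved under pics/ and viewed, and the job is handed in when it is done.

Besides the shell and the picture viewer there is one more tool, called after "Emit:" by a JSON object that holds its "method" and its "body", one argument or row to a line. apply_moves: Moves the arm, as the interface text tells. Its arguments: {"type":"object","properties":{"targets":{"type":"array","items":{"type":"array","items":{"type":"number"}}},"newtons":{"type":"number"}},"required":["targets"]}

```bash
mkdir -p pics; python3 - <<'E'
from workcell import robot
import cv2,numpy as np
s=robot.state(); print(s)
for n in ["side","top","wrist"]:
    d=robot.get_image(n)
    np.savez(f"{n}0.npz",**d)
    cv2.imwrite(f"pics/{n}0.png",d["image"][:,:,::-1]); print(n,d["mtx"].round(1).tolist(),d.get("pose",d.get("hand_eye")).round(3).tolist())
E
```

```text
{'t': 0.0, 'q': array([ 7.24548429e+01,  2.02597021e+01,  9.36276703e+01,  3.47225612e-04,
        6.61893172e+01, -1.37001159e-01]), 'joint_vel': array([-0.10521031, -0.04680862,  0.1405529 ,  0.02770641, -0.03270063,
        0.01423061]), 'joint_efforts': array([-2.31267568e-04, -5.93851089e+01, -3.34222269e+01,  6.96618226e-02,
        2.34589929e-02, -1.11252868e-04]), 'position': array([0.18683772, 0.59593123, 0.23090454]), 'tcp_rot': array([[-4.08782594e-04,  2.99178689e-01,  9.54197016e-01],
       [-1.27454664e-03,  9.54196165e-01, -2.99178968e-01],
       [-9.99999104e-01, -1.33846775e-03, -8.74159111e-06]]), 'ft_force': array([-0.08367244, -0.43370482, -0.8361508 ]), 'moment': array([ 0.01357055, -0.04319687,  0.03410703]), 'gripper_width': 0.997366058642982}
side [[423.8, 0.0, 279.9], [0.0, 423.8, 210.6], [0.0, 0.0, 1.0]] [[0.913, -0.223, 0.341, -0.06], [-0.407, -0.461, 0.789, -1.205], [-0.019, -0.859, -0.512, 0.876], [0.0, 0.0, 0.0, 1.0]]
top [[482.6, 0.0, 283.4], [0.0, 482.6, 209.5], [0.0, 0.0, 1.0]] [[0.017, -0.993, 0.116, 0.308], [-1.0, -0.017, -0.004, -0.014], [0.006, -0.116, -0.993, 1.474], [0.0, 0.0, 0.0, 1.0]]
wrist [[372.1, 0.0, 275.9], [0.0, 372.1, 213.8], [0.0, 0.0, 1.0]] [[-0.0, -0.255, 0.967, -0.153], [1.0, -0.001, -0.0, 0.0], [0.001, 0.967, 0.255, -0.071], [0.0, 0.0, 0.0, 1.0]]
```

View pics/top0.png

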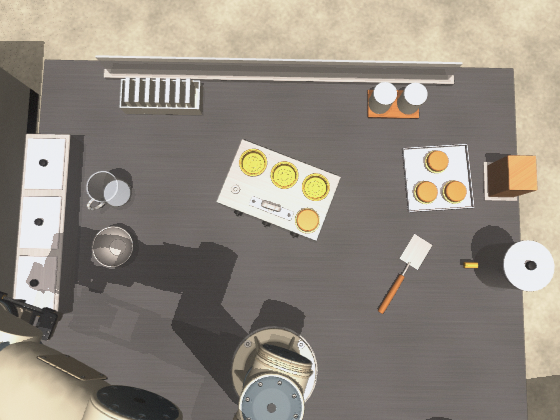

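View pics/side0.png

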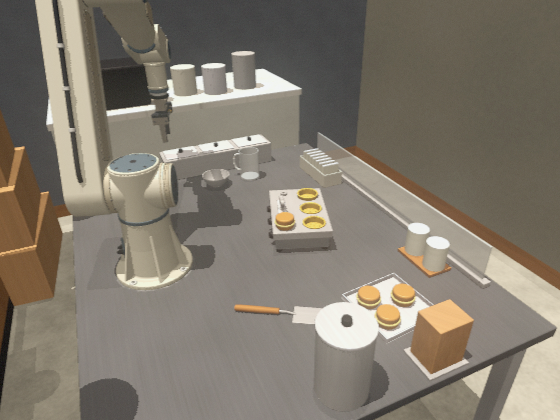

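View pics/wrist0.png

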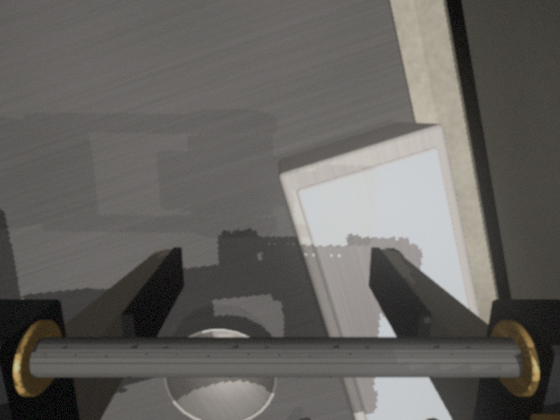

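The top view shows the griddle near pixel (279,190), with cups at (253,162), (284,175) and (315,187), the thumbscrew at (271,205), the cake at (307,219) and the nut at (236,189). Next I'll measure the griddle pose and the cup heights.

```bash
cat > h.py <<'E'
import numpy as np,cv2
def cloud(d,pose):
    z=d["range_z"];v,u=np.mgrid[:z.shape[0],:z.shape[1]];K=d["mtx"]
    P=np.stack([(u-K[0,2])/K[0,0]*z,(v-K[1,2])/K[1,1]*z,z],-1)
    W=P@pose[:3,:3].T+pose[:3,3]; W[z<=0]=np.nan
    return W
def proj(d,pose,X):
    c=(np.atleast_2d(X)-pose[:3,3])@pose[:3,:3]; K=d["mtx"]
    return np.stack([c[:,0]/c[:,2]*K[0,0]+K[0,2],c[:,1]/c[:,2]*K[1,1]+K[1,2]],-1)
E
python3 - <<'E'
from h import *
for n in ["top","side"]:
    d=dict(np.load(n+"0.npz")); W=cloud(d,d["pose"])
    r=dict(top=(slice(125,255),slice(205,350)),side=(slice(180,260),slice(255,340)))[n]
    w=W[r].reshape(-1,3); w=w[np.isfinite(w).all(1)]
    m=(w[:,2]>.076)&(w[:,2]<.092); p=w[m]
    print(n,len(p),"plate z med",np.median(p[:,2]))
    rect=cv2.minAreaRect(p[:,:2].astype(np.float32)); print(rect)
    np.save(n+"_pl.npy",p)
d=dict(np.load("top0.npz")); W=cloud(d,d["pose"])
for uv in [(253,162),(284,175),(315,187),(271,205),(236,189),(307,219)]: print(uv,W[uv[1],uv[0]].round(4))
im=d["image"][125:255,205:350,::-1]; cv2.imwrite("pics/top_crop.png",cv2.resize(im,None,fx=5,fy=4.6,interpolation=cv2.INTER_CUBIC))
E
```

```text
top 5202 plate z med 0.08472333060006676
((0.5304790139198303, -0.003803849220275879), (0.3110029101371765, 0.20113693177700043), 69.66829681396484)
side 1812 plate z med 0.08658949082890915
((0.5303887724876404, -0.0040957629680633545), (0.32380902767181396, 0.19996920228004456), 69.68144989013672)
(253, 162) [0.6104 0.0724 0.0766]
(284, 175) [ 0.5751 -0.0197  0.0664]
(315, 187) [ 0.5416 -0.1123  0.0614]
(271, 205) [0.4765 0.0156 0.1329]
(236, 189) [0.5276 0.1193 0.086 ]
(307, 219) [ 0.4394 -0.086   0.1276]
```

View pics/top_crop.png

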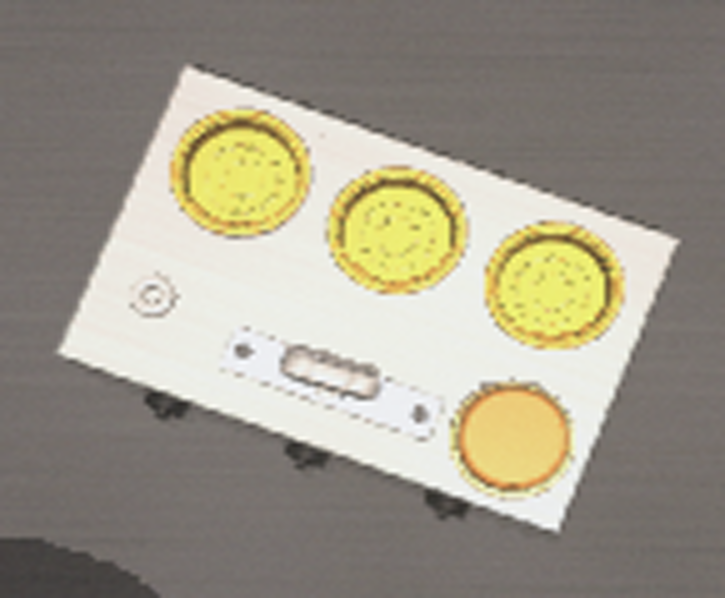

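```bash
cat >> h.py <<'E'
yaw=np.deg2rad(-20.33); R=np.array([[np.cos(yaw),-np.sin(yaw)],[np.sin(yaw),np.cos(yaw)]])
O=np.array([0.5305,-0.0038])+R@[0.015,0]
def g2w(x,y): return O+R@[x,y]
def w2g(w): return (w[...,:2]-O)@R
E
python3 - <<'E'
from h import *
for n in ["top","side"]:
    d=dict(np.load(n+"0.npz")); W=cloud(d,d["pose"]); g=w2g(W)
    for y in (-.098,0,.098):
        r=np.hypot(g[...,0]-.03,g[...,1]-y); 
        f=W[...,2][r<.024]; rm=W[...,2][(r>.0345)&(r<.0395)]
        print(n,y,g2w(.03,y).round(4),"floor",len(f),np.nanmedian(f).round(4),np.nanstd(f).round(4),"rim",np.nanmedian(rm).round(4), np.nanpercentile(rm,90).round(4))
    m=(W[...,2]>.118)&(W[...,2]<.145)&(np.hypot(g[...,0]+.075,g[...,1])<.045)
    p=g[m]; c=p.mean(0);ev,V=np.linalg.eigh(np.cov(p.T)); print("screw",len(p),c.round(4),"wing angle in griddle",np.degrees(np.arctan2(V[1,1],V[0,1])), np.sqrt(ev), cv2.minAreaRect(p.astype(np.float32)))
    print("screw world",g2w(-.075,0))
    for nm,lo,hi,cc in (("cake",.115,.14,(-.075,-.108)),("nut",.09,.1,(-.075,.105))):
        m=(W[...,2]>lo)&(W[...,2]<hi)&(np.hypot(g[...,0]-cc[0],g[...,1]-cc[1])<.05); print(nm,m.sum(),np.nanmedian(g[m],0) if m.sum() else '')
E
```

```text
top -0.098 [ 0.5386 -0.1113] floor 199 0.0664 0.0031 rim 0.0885 0.0927
top 0 [ 0.5727 -0.0194] floor 204 0.0659 0.0033 rim 0.0884 0.0924
top 0.098 [0.6067 0.0725] floor 202 0.0749 0.0028 rim 0.0965 0.1006
screw 106 [-0.0759 -0.001 ] wing angle in griddle 93.53325334817981 [0.0041757  0.01622941] ((-0.07523094117641449, -0.00022509321570396423), (0.014607412740588188, 0.05699338763952255), 3.6552984714508057)
screw world [0.47423757 0.0170456 ]
cake 398 [-0.07319551 -0.11050795]
nut 72 [-0.06415136  0.11111398]
side -0.098 [ 0.5386 -0.1113] floor 39 0.0695 0.0021 rim 0.0889 0.0921
side 0 [ 0.5727 -0.0194] floor 29 0.0687 0.0017 rim 0.0887 0.0923
side 0.098 [0.6067 0.0725] floor 17 0.0776 0.0016 rim 0.0926 0.0996
screw 45 [-0.0755 -0.0114] wing angle in griddle 94.37046869150137 [0.00412982 0.01631728] ((-0.07495487481355667, -0.006776090711355209), (0.01385719608515501, 0.0538514219224453), 3.6113593578338623)
screw world [0.47423757 0.0170456 ]
cake 188 [-0.07366477 -0.12204741]
nut 28 [-0.06220028  0.11499136]
```

The proud cup is the +y (left) one, about 9 mm up, centred near (0.607, 0.0725). The thumbscrew is at about (0.474, 0.017), with its wings at roughly 93.6° (1.63 rad backed off). I'm moving above the cup with the jaws shut.

Emit:
{"method": "apply_moves", "body": {
  "targets": [
    [0.0247,-0.0308,0,0,0,-0.0917,0],
    [0.0247,-0.0308,0,0,0,-0.0917,0],
    [0.0247,-0.0308,0,0,0,-0.0917,0],
    [0.0247,-0.0308,0,0,0,-0.0917,0],
    [0.0247,-0.0308,0,0,0,-0.0917,0],
    [0.0247,-0.0308,0,0,0,-0.0917,0],
    [0.0247,-0.0308,0,0,0,-0.0917,0],
    [0.0247,-0.0308,0,0,0,-0.0917,0],
    [0.0247,-0.0308,0,0,0,-0.0917,0],
    [0.0247,-0.0308,0,0,0,-0.0917,0]
  ],
  "newtons": 50
}}

```text
t: 0.98
position: [0.4347, 0.2866, 0.2316]
tcp_rot: [[0.0, 0.941, 0.339], [0.0, 0.339, -0.941], [-1.0, 0.0, -0.0]]
ft_force: [0.2, 0.4, -0.2]
gripper_width: 0.294
```

Emit:
{"method": "apply_moves", "body": {
  "targets": [
    [0.0247,-0.0308,0,0,0,-0.0917,0],
    [0.0247,-0.0308,0,0,0,-0.0917,0],
    [0.0247,-0.0308,0,0,0,-0.0917,0],
    [0.0247,-0.0308,0,0,0,-0.0917,0],
    [0.0247,-0.0308,0,0,0,-0.0917,0],
    [0.0247,-0.0308,0,0,0,-0.0917,0],
    [0.0247,-0.0308,0,0,0,-0.0917,0],
    [0,0,0,0,0,0,0],
    [0,0,0,0,0,0,0]
  ]
}}

```text
t: 1.73
position: [0.6074, 0.0711, 0.231]
tcp_rot: [[-0.001, 0.957, -0.29], [-0.0, -0.29, -0.957], [-1.0, -0.001, 0.0]]
ft_force: [1.5, -0.3, 0.2]
gripper_width: 0.006
```

```bash
cat >> h.py <<'E'
def wrist(robot,name):
    s=robot.state(); d=robot.get_image("wrist")
    T=np.eye(4);T[:3,:3]=s["tcp_rot"];T[:3,3]=s["position"]
    cv2.imwrite(f"pics/{name}.png",d["image"][:,:,::-1]); np.savez(name+".npz",pose=T@d["hand_eye"],**d)
    return s,d,T@d["hand_eye"]
E
python3 - <<'E'
from h import *
from workcell import robot
s,d,P=wrist(robot,"w1"); W=cloud(d,P); g=w2g(W)
print(s["q"],s["ft_force"])
for y in (-.098,0,.098):
    r=np.hypot(g[...,0]-.03,g[...,1]-y); f=W[...,2][r<.024]; print(y,len(f),np.nanmedian(f))
    m=(W[...,2]>.087)&(r<.05)&(W[...,2]<.115); print(cv2.minEnclosingCircle(g[m].astype(np.float32)) if m.sum() else '')
m=(W[...,2]>.118)&(W[...,2]<.145)&(np.hypot(g[...,0]+.075,g[...,1])<.045)
print(m.sum(), cv2.minAreaRect(g[m].astype(np.float32)) if m.sum()>5 else '')
print(proj(d,P,[[*g2w(.03,.098),.076],[*g2w(-.075,0),.133]]))
E
```

```text
[6.53763131e+00 1.90951628e+01 9.53013032e+01 3.36238719e-03
 6.56453345e+01 2.34106483e+01] [ 1.5144485  -0.31040469  0.1549009 ]
-0.098 650 0.06646580000149832
((0.04824700579047203, -0.0688079297542572), 0.006674075964838266)
0 2 0.06677473186820188
((-0.004471456632018089, 0.019372332841157913), 0.0068877381272614)
0.098 12006 0.2656430710426931
((0.03040057048201561, 0.09708734601736069), 0.04110385850071907)
436 ((-0.07550135999917984, 0.01780022867023945), (0.013662055134773254, 0.021534018218517303), 3.957489013671875)
[[273.86233117 202.16246629]
 [128.69095167 335.96570072]]
```

View pics/w1.png

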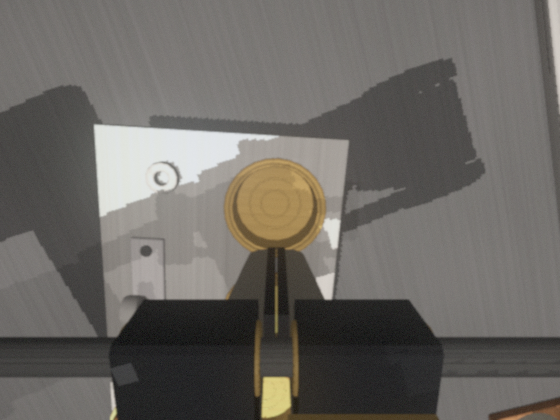

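The wrist view confirms the cup at pixel (275,203), within 1 mm of the expected spot and directly under the tool. Descending now.

Emit:
{"method": "apply_moves", "body": {
  "targets": [
    [0,0,-0.026,0,0,0,0],
    [0,0,-0.026,0,0,0,0],
    [0,0,-0.026,0,0,0,0],
    [0,0,-0.026,0,0,0,0],
    [0,0,-0.016,0,0,0,0],
    [0,0,-0.008,0,0,0,0],
    [0,0,0,0,0,0,0],
    [0,0,0,0,0,0,0]
  ]
}}

```text
t: 2.45
position: [0.6066, 0.0737, 0.104]
tcp_rot: [[-0.0, 0.958, -0.286], [0.0, -0.286, -0.958], [-1.0, -0.0, -0.0]]
ft_force: [-0.4, 0.5, 0.4]
gripper_width: 0.006
```

Emit:
{"method": "apply_moves", "body": {
  "targets": [
    [0,0,-0.002,0,0,0,0],
    [0,0,-0.002,0,0,0,0],
    [0,0,-0.002,0,0,0,0],
    [0,0,-0.002,0,0,0,0],
    [0,0,0,0,0,0,0]
  ]
}}

```text
t: 2.87
position: [0.6068, 0.0727, 0.0955]
tcp_rot: [[-0.0, 0.958, -0.288], [0.0, -0.288, -0.958], [-1.0, -0.0, -0.0]]
ft_force: [0.0, 0.0, -0.2]
gripper_width: 0.005
```

Emit:
{"method": "apply_moves", "body": {
  "targets": [
    [0,0,-0.002,0,0,0,0],
    [0,0,-0.002,0,0,0,0],
    [0,0,0,0,0,0,0]
  ]
}}

```text
t: 3.12
position: [0.607, 0.0727, 0.0915]
tcp_rot: [[0.0, 0.958, -0.288], [-0.0, -0.288, -0.958], [-1.0, 0.0, -0.0]]
ft_force: [0.6, -0.4, -0.1]
gripper_width: 0.007
```

Emit:
{"method": "apply_moves", "body": {
  "targets": [
    [0,0,-0.0015,0,0,0,0],
    [0,0,-0.0015,0,0,0,0],
    [0,0,0,0,0,0,0]
  ]
}}

```text
t: 3.37
position: [0.607, 0.0728, 0.0886]
tcp_rot: [[0.0, 0.958, -0.288], [-0.0, -0.288, -0.958], [-1.0, 0.0, -0.0]]
ft_force: [0.1, -0.9, 1.1]
gripper_width: 0.004
```

Emit:
{"method": "apply_moves", "body": {
  "targets": [
    [0,0,-0.001,0,0,0,0],
    [0,0,-0.001,0,0,0,0],
    [0,0,0,0,0,0,0]
  ]
}}

```text
t: 3.62
position: [0.607, 0.0727, 0.0866]
tcp_rot: [[0.0, 0.958, -0.288], [-0.0, -0.288, -0.958], [-1.0, 0.0, -0.0]]
ft_force: [0.0, -0.3, 2.3]
gripper_width: 0.004
```

Emit:
{"method": "apply_moves", "body": {
  "targets": [
    [0,0,-0.001,0,0,0,0]
  ]
}}

```text
t: 3.7
position: [0.607, 0.0728, 0.0858]
tcp_rot: [[0.0, 0.958, -0.288], [-0.0, -0.288, -0.958], [-1.0, 0.0, -0.0]]
ft_force: [-0.2, -0.7, 3.7]
gripper_width: 0.004
```

Emit:
{"method": "apply_moves", "body": {
  "targets": [
    [0,0,-0.001,0,0,0,0]
  ]
}}

```text
t: 3.78
position: [0.607, 0.0727, 0.0847]
tcp_rot: [[0.0, 0.958, -0.288], [-0.0, -0.288, -0.958], [-1.0, 0.0, -0.0]]
ft_force: [-0.7, -0.8, 4.7]
gripper_width: 0.002
```

Emit:
{"method": "apply_moves", "body": {
  "targets": [
    [0,0,-0.001,0,0,0,0]
  ]
}}

```text
t: 3.87
position: [0.6071, 0.0728, 0.0843]
tcp_rot: [[0.0, 0.958, -0.288], [-0.0, -0.288, -0.958], [-1.0, 0.0, -0.0]]
ft_force: [-6.2, -1.0, 22.7]
gripper_width: 0.006
```

Emit:
{"method": "apply_moves", "body": {
  "targets": [
    [0,0,-0.0005,0,0,0,0]
  ]
}}

```text
t: 3.95
position: [0.6071, 0.0728, 0.0843]
tcp_rot: [[0.0, 0.958, -0.288], [-0.0, -0.288, -0.958], [-1.0, 0.0, -0.0]]
ft_force: [-6.6, -0.6, 23.6]
gripper_width: 0.006
```

The cup stopped hard at TCP z = 0.0843 (tip 0.067, 24 N). I'm lifting and moving over the thumbscrew with the jaws half open.

Emit:
{"method": "apply_moves", "body": {
  "targets": [
    [0,0,0.02,0,0,0,0],
    [0,0,0.035,0,0,0,0],
    [0,0,0.035,0,0,0,0],
    [0,0,0.035,0,0,0,20],
    [-0.0332,-0.014,0.024,0,0,0,50],
    [-0.0332,-0.014,0,0,0,0,50],
    [-0.0332,-0.014,0,0,0,0,50],
    [-0.0332,-0.0138,0,0,0,0,50],
    [0,0,0,0,0,0,50],
    [0,0,0,0,0,0,50]
  ]
}}

```text
t: 4.78
position: [0.474, 0.0171, 0.2312]
tcp_rot: [[-0.0, 0.957, -0.289], [0.0, -0.289, -0.957], [-1.0, -0.0, -0.0]]
ft_force: [0.7, 0.6, 0.1]
gripper_width: 0.485
```

```bash
python3 - <<'E'
from h import *
from workcell import robot
s,d,P=wrist(robot,"w2"); W=cloud(d,P); g=w2g(W)
print(s["position"],s["q"],s["ft_force"],s["gripper_width"])
t=robot.get_image("top"); cv2.imwrite("pics/top2.png",cv2.resize(t["image"][125:255,205:350,::-1],None,fx=4,fy=4)); Wt=cloud(t,t["pose"])
for nm,W in(("wrist",W),("top",Wt)):
  g=w2g(W)
  for y in (-.098,0,.098):
    r=np.hypot(g[...,0]-.03,g[...,1]-y); f=W[...,2][r<.024]; rm=W[...,2][(r>.0345)&(r<.0395)]
    print(nm,y,len(f),np.nanmedian(f), "rim",np.nanmedian(rm))
  m=(W[...,2]>.118)&(W[...,2]<.14)&(np.hypot(g[...,0]+.075,g[...,1])<.045)
  print(m.sum(), cv2.minAreaRect(g[m].astype(np.float32)) if m.sum()>5 else '')
E
```

```text
[0.47399886 0.01708427 0.23115841] [1.87845791e+00 6.67574611e+00 1.11461608e+02 7.15238822e-03
 6.18682095e+01 1.86596741e+01] [0.6698428  0.63213051 0.14278725] 0.4845297255051751
wrist -0.098 196 0.06650090042956527 rim 0.0887614147164858
wrist 0 2270 0.06643369502997726 rim 0.08848034701863414
wrist 0.098 2881 0.06645956036427442 rim 0.08854269108153662
1507 ((-0.07470490038394928, 0.00014574266970157623), (0.013732167892158031, 0.05623961612582207), 3.3358919620513916)
top -0.098 204 0.06594632862813843 rim 0.08842867664569454
top 0 0 nan rim nan
top 0.098 0 nan rim 0.08928594574916293
17 ((-0.07347062975168228, -0.02359122782945633), (0.013786732219159603, 0.008405677042901516), 21.250896453857422)
  return np.nanmean(a, axis, out=out, keepdims=keepdims)
```

View pics/w2.png

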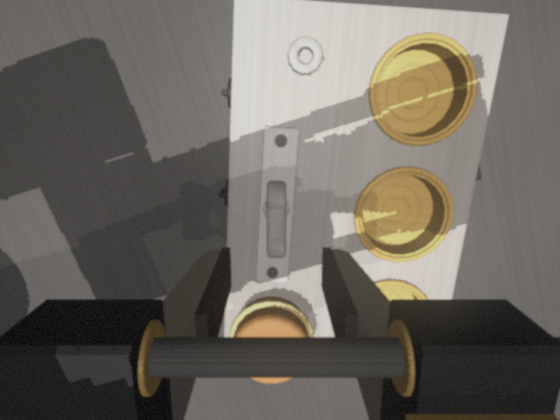

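View pics/top2.png

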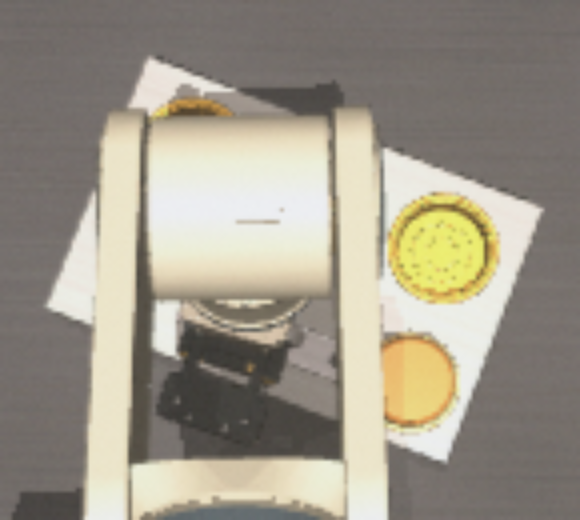

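The wrist view shows all three cup floors level (0.0665). The screw head at pixel (276,218) is centred between the jaws, wings about 93.3° in the griddle frame. Going down to grip it.

Emit:
{"method": "apply_moves", "body": {
  "targets": [
    [0.0003,0,-0.03,0,0,0,50],
    [0,0,-0.03,0,0,0,50],
    [0,0,-0.025,0,0,0,50],
    [0,0,-0.017,0,0,0,50],
    [0,0,-0.01,0,0,0,50],
    [0,0,0,0,0,0,50],
    [0,0,0,0,0,0,50]
  ],
  "newtons": 20
}}

```text
t: 5.47
position: [0.4763, 0.0178, 0.119]
tcp_rot: [[-0.001, 0.958, -0.287], [0.0, -0.287, -0.958], [-1.0, -0.001, 0.0]]
ft_force: [-0.0, 0.0, -0.1]
gripper_width: 0.499
```

Emit:
{"method": "apply_moves", "body": {
  "targets": [
    [0,0,0,0,0,0,25],
    [0,0,0,0,0,0,0],
    [0,0,0,0,0,0,0],
    [0,0,0,0,0,0,0],
    [0,0,0,0,0,0,0],
    [0,0,0,0,0,0,0]
  ]
}}

```text
t: 5.97
position: [0.4744, 0.0178, 0.1195]
tcp_rot: [[-0.002, 0.958, -0.288], [0.001, -0.288, -0.958], [-1.0, -0.002, -0.0]]
ft_force: [-5.2, 3.2, 8.0]
gripper_width: 0.151
```

Emit:
{"method": "apply_moves", "body": {
  "targets": [
    [0,0,0,0,0,0,0],
    [0,0,0,0,0,0,0],
    [0,0,0,0,0,0,0]
  ],
  "newtons": 50
}}

```text
t: 6.22
position: [0.4744, 0.0178, 0.1195]
tcp_rot: [[-0.002, 0.958, -0.288], [0.001, -0.288, -0.958], [-1.0, -0.002, 0.0]]
ft_force: [-5.8, 3.3, 8.3]
gripper_width: 0.149
```

```bash
python3 - <<'E'
from h import *
from workcell import robot
s=robot.state(); r=s["tcp_rot"]; print(s["position"],s["q"][5],"yaw",np.degrees(np.arctan2(r[1,1],r[0,1])),s["ft_force"],s["moment"],s["gripper_width"]*92)
E
```

```text
[0.47441956 0.01783213 0.11954714] 18.652966361180347 yaw -16.74555487464008 [-5.84004679  3.33531815  8.25710841] [ 0.3106508   1.0455638  -0.01836583] 13.692282409618498
```

Emit:
{"method": "apply_moves", "body": {
  "targets": [
    [-0.0012,-0.0005,0,0,0,0,0],
    [0,0,0,0,0,0,0],
    [0,0,0,0,0,-0.05,0],
    [0,0,0,0,0,-0.1,0],
    [0,0,0,0,0,-0.1,0],
    [0,0,0,0,0,-0.1,0],
    [0,0,0,0,0,-0.05,0],
    [0,0,0,0,0,0,0]
  ]
}}

```text
t: 6.88
position: [0.4751, 0.0173, 0.1196]
tcp_rot: [[0.002, 0.768, -0.64], [0.001, -0.64, -0.768], [-1.0, 0.001, -0.002]]
ft_force: [2.6, 3.1, -0.7]
gripper_width: 0.15
```

```bash
cat > st.py <<'E'
from h import *
from workcell import robot
s=robot.state(); r=s["tcp_rot"]; print(s["t"],s["position"].round(4),"q6",s["q"][5].round(2),"yaw",np.degrees(np.arctan2(r[1,1],r[0,1])).round(2),s["ft_force"].round(1),s["moment"].round(3),s["gripper_width"]*92,s["joint_efforts"][5])
E
python3 st.py
```

```text
6.8833 [0.4751 0.0173 0.1196] q6 41.65 yaw -39.79 [ 2.6  3.1 -0.7] [ 0.515 -0.217 -0.044] 13.786207430948506 1.0224218666553497
```

Emit:
{"method": "apply_moves", "body": {
  "targets": [
    [0,0,0,0,0,-0.1,0],
    [0,0,0,0,0,-0.1,0],
    [0,0,0,0,0,-0.1,0],
    [0,0,0,0,0,-0.1,0],
    [0,0,0,0,0,-0.1,0],
    [0,0,0,0,0,-0.1,0],
    [0,0,0,0,0,-0.1,0],
    [0,0,0,0,0,-0.1,0],
    [0,0,0,0,0,-0.05,0],
    [0,0,0,0,0,0,0]
  ]
}}

```text
t: 7.72
position: [0.476, 0.0157, 0.1196]
tcp_rot: [[0.003, 0.029, -1.0], [-0.002, -1.0, -0.029], [-1.0, 0.002, -0.003]]
ft_force: [6.1, -7.7, -4.6]
gripper_width: 0.147
```

```bash
python3 st.py
```

```text
7.7167 [0.476  0.0157 0.1196] q6 90.28 yaw -88.36 [ 6.1 -7.7 -4.6] [-1.434 -0.733 -0.03 ] 13.561116067545505 0.9803487360477448
```

Emit:
{"method": "apply_moves", "body": {
  "targets": [
    [0.0008,-0.001,0,0,0,-0.08,0],
    [0,0,0,0,0,-0.1,0],
    [0,0,0,0,0,-0.08,0],
    [0,0,0,0,0,-0.05,0],
    [0,0,0,0,0,0,0],
    [0,0,0,0,0,0,0]
  ]
}}

```text
t: 8.22
position: [0.4759, 0.0149, 0.1196]
tcp_rot: [[0.002, -0.275, -0.961], [-0.002, -0.961, 0.275], [-1.0, 0.001, -0.002]]
ft_force: [1.8, -6.3, -0.2]
gripper_width: 0.15
```

```bash
python3 st.py
```

```text
8.2167 [0.4759 0.0149 0.1196] q6 107.74 yaw -105.96 [ 1.8 -6.3 -0.2] [-1.167 -0.194 -0.063] 13.821350909072283 0.12114523909986019
```

Emit:
{"method": "apply_moves", "body": {
  "targets": [
    [0,0,0,0,0,-0.025,0],
    [0,0,0,0,0,0,0]
  ]
}}

```text
t: 8.38
position: [0.4759, 0.0149, 0.1196]
tcp_rot: [[0.002, -0.3, -0.954], [-0.002, -0.954, 0.3], [-1.0, 0.001, -0.002]]
ft_force: [1.2, -7.0, 0.3]
gripper_width: 0.153
```

```bash
python3 st.py
```

```text
8.3833 [0.4759 0.0149 0.1196] q6 109.23 yaw -107.44 [ 1.2 -7.   0.3] [-1.202 -0.151  0.015] 14.063818296081088 0.37681013345718384
```

Emit:
{"method": "apply_moves", "body": {
  "targets": [
    [0,0,0,0,0,-0.025,0],
    [0,0,0,0,0,0,0]
  ]
}}

```text
t: 8.55
position: [0.4759, 0.0148, 0.1196]
tcp_rot: [[0.002, -0.323, -0.946], [-0.002, -0.946, 0.323], [-1.0, 0.001, -0.002]]
ft_force: [2.2, -8.4, 0.2]
gripper_width: 0.15
```

```bash
python3 st.py
```

```text
8.55 [0.4759 0.0148 0.1196] q6 110.66 yaw -108.87 [ 2.2 -8.4  0.2] [-1.274 -0.137  0.007] 13.760230619629107 0.38102938793599606
```

Emit:
{"method": "apply_moves", "body": {
  "targets": [
    [0,0,0,0,0,-0.025,0],
    [0,0,0,0,0,0,0]
  ]
}}

```text
t: 8.72
position: [0.4759, 0.0147, 0.1196]
tcp_rot: [[0.001, -0.347, -0.938], [-0.002, -0.938, 0.347], [-1.0, 0.001, -0.002]]
ft_force: [2.2, -8.2, 0.3]
gripper_width: 0.144
```

```bash
python3 st.py
```

```text
8.7167 [0.4759 0.0147 0.1196] q6 112.09 yaw -110.3 [ 2.2 -8.2  0.3] [-1.34  -0.164  0.012] 13.279283509673474 0.3816988505423069
```

Emit:
{"method": "apply_moves", "body": {
  "targets": [
    [0,0,0,0,0,-0.025,0],
    [0,0,0,0,0,0,0]
  ]
}}

```text
t: 8.88
position: [0.4759, 0.0147, 0.1196]
tcp_rot: [[0.002, -0.369, -0.929], [-0.002, -0.929, 0.369], [-1.0, 0.002, -0.002]]
ft_force: [1.0, -7.4, -0.0]
gripper_width: 0.148
```

```bash
python3 st.py
```

```text
8.8833 [0.4759 0.0147 0.1196] q6 113.48 yaw -111.66 [ 1.  -7.4 -0. ] [-1.241 -0.184  0.72 ] 13.59219798754942 1.109468825161457
```

Emit:
{"method": "apply_moves", "body": {
  "targets": [
    [0,0,0,0,0,-0.025,0],
    [0,0,0,0,0,0,0]
  ]
}}

```text
t: 9.05
position: [0.4759, 0.0147, 0.1196]
tcp_rot: [[0.002, -0.392, -0.92], [-0.003, -0.92, 0.392], [-1.0, 0.002, -0.002]]
ft_force: [1.4, -7.8, -1.2]
gripper_width: 0.151
```

```bash
python3 st.py
```

```text
9.05 [0.4759 0.0147 0.1196] q6 114.89 yaw -113.06 [ 1.4 -7.8 -1.2] [-1.258 -0.133  1.007] 13.857540273834678 1.3615350052714348
```

Moment z jumped from 0.01 to 0.72 to 1.0 N·m past yaw −110.3°, so the screw is seated there. I'm unloading in small steps to pin down the seat angle.

Emit:
{"method": "apply_moves", "body": {
  "targets": [
    [0,0,0,0,0,0.025,0],
    [0,0,0,0,0,0,0]
  ]
}}

```text
t: 9.22
position: [0.4759, 0.0147, 0.1196]
tcp_rot: [[0.002, -0.366, -0.93], [-0.002, -0.93, 0.366], [-1.0, 0.002, -0.002]]
ft_force: [1.6, -7.3, 0.1]
gripper_width: 0.15
```

```bash
python3 st.py
```

```text
9.2167 [0.4759 0.0147 0.1196] q6 113.32 yaw -111.49 [ 1.6 -7.3  0.1] [-1.234 -0.169  0.68 ] 13.827603048706635 0.2965523209422827
```

Emit:
{"method": "apply_moves", "body": {
  "targets": [
    [0,0,0,0,0,0.02,0],
    [0,0,0,0,0,0,0]
  ]
}}

```text
t: 9.38
position: [0.4759, 0.0148, 0.1196]
tcp_rot: [[0.002, -0.349, -0.937], [-0.002, -0.937, 0.349], [-1.0, 0.002, -0.002]]
ft_force: [2.2, -8.4, 0.2]
gripper_width: 0.144
```

```bash
python3 st.py
```

```text
9.3833 [0.4759 0.0148 0.1196] q6 112.24 yaw -110.43 [ 2.2 -8.4  0.2] [-1.354 -0.111  0.034] 13.260663615096327 -0.2820093557238579
```

Emit:
{"method": "apply_moves", "body": {
  "targets": [
    [0,0,0,0,0,0.02,0],
    [0,0,0,0,0,0,0]
  ]
}}

```text
t: 9.55
position: [0.4759, 0.0148, 0.1196]
tcp_rot: [[0.002, -0.331, -0.944], [-0.002, -0.944, 0.331], [-1.0, 0.001, -0.002]]
ft_force: [2.7, -8.2, 0.1]
gripper_width: 0.147
```

```bash
python3 st.py
```

```text
9.55 [0.4759 0.0148 0.1196] q6 111.1 yaw -109.31 [ 2.7 -8.2  0.1] [-1.264 -0.142 -0.044] 13.559540227436313 -0.2908043749630451
```

The seat is at yaw ≈ −110.4°. Backing off to about −20.4°.

Emit:
{"method": "apply_moves", "body": {
  "targets": [
    [0,0,0,0,0,0.07,0],
    [0,0,0,0,0,0.1,0],
    [0,0,0,0,0,0.1,0],
    [-0.0004,0.0005,0,0,0,0.1,0],
    [-0.0004,0.0005,0,0,0,0.1,0],
    [0,0,0,0,0,0.1,0],
    [0,0,0,0,0,0.1,0],
    [0,0,0,0,0,0.1,0],
    [0,0,0,0,0,0.1,0],
    [0,0,0,0,0,0.1,0]
  ]
}}

```text
t: 10.38
position: [0.4756, 0.017, 0.1196]
tcp_rot: [[0.002, 0.594, -0.805], [0.0, -0.805, -0.594], [-1.0, 0.001, -0.002]]
ft_force: [3.0, 1.3, -2.1]
gripper_width: 0.147
```

Emit:
{"method": "apply_moves", "body": {
  "targets": [
    [0,0,0,0,0,0.1,0],
    [0,0,0,0,0,0.1,0],
    [0,0,0,0,0,0.1,0],
    [0,0,0,0,0,0.1,0],
    [0,0,0,0,0,0.08,0],
    [0,0,0,0,0,0.05,0],
    [0,0,0,0,0,0.03,0],
    [0,0,0,0,0,0,0],
    [0,0,0,0,0,0,0]
  ]
}}

```text
t: 11.13
position: [0.4745, 0.0177, 0.1196]
tcp_rot: [[0.0, 0.929, -0.371], [0.001, -0.371, -0.929], [-1.0, -0.0, -0.001]]
ft_force: [0.1, 5.9, 2.5]
gripper_width: 0.151
```

```bash
python3 st.py
```

```text
11.1333 [0.4745 0.0177 0.1196] q6 23.61 yaw -21.77 [0.1 5.9 2.5] [0.968 0.244 0.027] 13.862969354327817 -0.0335696863476187
```

Emit:
{"method": "apply_moves", "body": {
  "targets": [
    [0,0,0,0,0,0.025,0],
    [0,0,0,0,0,0,0],
    [0,0,0,0,0,0,0],
    [0,0,0,0,0,0,0]
  ]
}}

```text
t: 11.47
position: [0.4745, 0.0177, 0.1196]
tcp_rot: [[0.0, 0.938, -0.348], [0.001, -0.348, -0.938], [-1.0, -0.0, -0.001]]
ft_force: [-0.8, 6.0, 3.3]
gripper_width: 0.147
```

```bash
python3 st.py; python3 - <<'E'
from h import *
from workcell import robot
s,d,P=wrist(robot,"w3"); W=cloud(d,P); g=w2g(W)
m=(W[...,2]>.112)&(W[...,2]<.14)&(np.hypot(g[...,0]+.075,g[...,1])<.04)
t=robot.get_image("side"); cv2.imwrite("pics/side3.png",cv2.resize(t["image"][165:265,230:350,::-1],None,fx=5,fy=5,interpolation=cv2.INTER_CUBIC)); W2=cloud(t,t["pose"]); g2=w2g(W2)
for nm,W,g in(("w",W,g),("s",W2,g2)):
  for y in (-.098,0,.098):
    r=np.hypot(g[...,0]-.03,g[...,1]-y); f=W[...,2][r<.024]; rm=W[...,2][(r>.0345)&(r<.0395)]
    print(nm,y,len(f),np.nanmedian(f) if len(f) else '',np.nanmedian(rm) if len(rm) else '')
  m=(W[...,2]>.115)&(W[...,2]<.136)&(np.abs(g[...,0]+.075)<.0085)&(np.abs(g[...,1])<.035); p=g[m]
  print(m.sum()); 
  if m.sum()>10: print(cv2.minAreaRect(p.astype(np.float32)))
E
```

```text
11.4667 [0.4745 0.0177 0.1196] q6 22.18 yaw -20.34 [-0.8  6.   3.3] [0.914 0.182 0.03 ] 13.512722695802822 0.0416197394952178
w -0.098 0  0.08843679737249585
w 0 4919 0.06649394139654605 0.08835702142637762
w 0.098 7202 0.06644190833441632 0.0881733771173282
3789
((-0.07487867027521133, 0.0048646479845047), (0.016962485387921333, 0.04644615575671196), 1.0236974954605103)
s -0.098 42 0.06942592083314947 0.08734447574374893
s 0 48 0.07115082072598938 0.09398484305738991
s 0.098 18 0.06914676002570402 0.08929491348853646
38
((-0.07615121454000473, -0.007070373743772507), (0.01373249664902687, 0.05095275491476059), 1.1992213726043701)
```

View pics/w3.png

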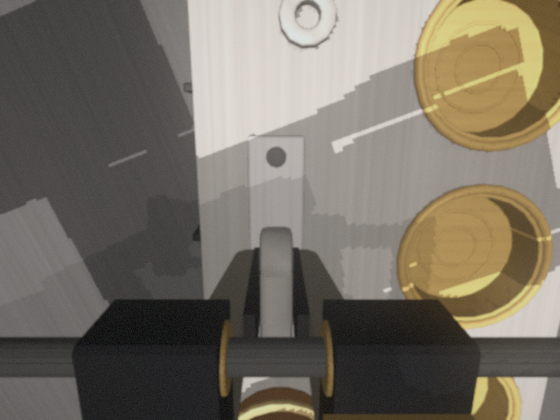

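View pics/side3.png

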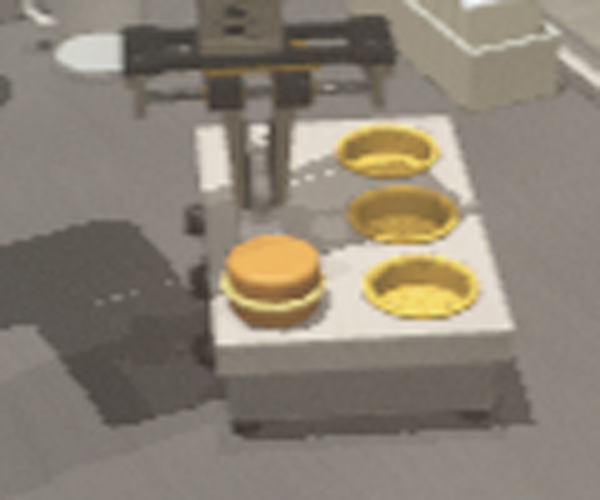

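The wrist view shows the wings at pixel (276,270) held between the pads and in line with the locking bar, which means 90° from seat. The cups are level, and the cake and nut are where they were. Handing in.

```bash
python3 -c "
from workcell import robot
print(robot.close_job())"
```

```text
the job is handed in; nothing more can be done
None
```

The job is handed in: the proud cup is home, and the thumbscrew has been seated and backed off a quarter turn. The gripper still holds it at that setting. The clock read about 11.5 s when I finished.

- **Cup:** The proud cup was the left one (griddle +y), about 9 mm up. I pressed it down with the closed fingertips until it stopped dead at about 24 N. Its floor then measured 66.5 mm, the same as its neighbours in the wrist camera.
- **Thumbscrew seating:** I gripped it at 50 N and turned it clockwise about 94°. It hit the hard stop at yaw ≈ −110.4°, where the moment rose to 0.7 and then 1.0 N·m.
- **Thumbscrew back-off:** I turned it back to yaw −20.3°, which is 90.1° from the seat. The wrist camera shows the wings in line with the locking bar, and a fit to the wing's outline in the depth readings gave about 91°.
- **Checks that disagreed:** The side camera's floor readings were 2–5 mm higher than the wrist camera's for every cup. The middle cup read highest, and I had not touched it. A sideways load of about 6 N stayed on the gripped screw.
- **Other things:** The cake and nut looked unmoved in the last pictures. I did not recheck the tray, jug, bowl or scraper at the end, and the arm never went near them except passing above table height.

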